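Open the roast meter's sample chamber

ROBOT

A 7-joint arm with a two-finger parallel gripper is mounted at the origin on the work surface. World frame = base frame: x ahead of the robot, y to its left, z up, the work surface at z = 0. Lengths are in mm, angles in rad, forces in N, time in s.
With the tool pointing down it reaches from about 400 to 925 mm from the base axis. Payload 5.6 kg.
Tool frame: the origin (TCP) lies at the very end of the fingers, on their centre line; the grasp point (between the pads) lies 19 mm behind it; z points along the fingers, y is the direction in which the jaws open and shut (so a half turn about z gives the same grasp; the last joint's range is limited). The gripper opens to 85 mm and grips with 20 to 120 N. Pads are 22 mm wide; open, the fingers measure 114 mm over their backs; the gripper's body (76 mm by 85 mm) begins 54 mm behind the grasp point. The pads swing forward as they close: fully open they stand 13 mm farther back than shut.
Start: joints at [1.12, 0.468, -0.012, 1.603, 0.006, 1.071, -0.056], TCP at [257.745, -596.721, 231.29] pointing down, gripper open.
Joint ranges: [-2.53, 2.53], [-0.31, 2.02], [-1.57, 1.55], [0.28, 2.44], [-1.29, 4.43], [0.15, 1.84], [-2.92, 2.92]. Speed limits (rad/s): [2.57, 2.57, 3.14, 3.14, 3.14, 3.14, 3.14].

INTERFACE

Orientations are given as a unit quaternion [w, x, y, z].
In Python, from rig import ctrl gives the robot as it stands. Calls block until the motion is done:
- ctrl.move_to(position, orientation): joint-space move of the TCP to a pose.
- ctrl.move_straight(position, frame=None, vel=150): straight line of the TCP; frame=None keeps the orientation; vel is the mean speed in mm/s.
- ctrl.movej(angles): joint-space move.
- ctrl.let_go() and ctrl.grab(strength=None): open the fingers fully, or close them until they stop; strength is the grip in N (None keeps the last).
- ctrl.sleep(seconds).
- ctrl.inverse_kinematics(position, orientation): joint angles nearest the present ones, or None.
- ctrl.read_camera(name): name is "scene" or "top"; returns (picture, depth): 384x512x3 uint8, red, green, blue; 384x512 float32, mm along the optical axis (not along the pixel's ray), 0 where there is no reading.
- ctrl.get_calibration(name): a dict with "fx", "fy", "cx", "cy" (pixels), "R" (3x3) and "t" (3): a world point X has camera coordinates R X + t. Camera axes: x right, y down, z forward; pixel columns grow to the right and rows downward; lengths in mm; the calibration is good to about 2 mm. A picture is of the moment at which its call begins. get_calibration takes no time and is no camera call.
A pose or a line that the arm cannot do raises ctrl.PlanningError and nothing moves.
- ctrl.job_done(): hands the job in, once; it reports no verdict.
Readings, each from a call of its own:
- ctrl.get_t(): time.
- ctrl.get_joint_pos(): joint angles.
- ctrl.get_joint_vel(): joint speeds.
- ctrl.get_tau(): joint torques, N m.
- ctrl.get_ee_pos(): TCP position.
- ctrl.get_eef_rot(): TCP orientation.
- ctrl.get_contact_force(): force on the tool from outside, world axes, zero at the start.
- ctrl.get_torque(): the same for the moment, N m.
- ctrl.get_opening(): finger opening in mm.
Only numpy, scipy, OpenCV 4.12 (cv2) and the standard library are available. Lean on these libraries where they do the work, as an engineer would, in place of code of your own. Each camera call takes 0.05 s, during which the arm holds its last target.

TASK

The next coffee sample is to be measured for roast colour: slide the orange thumb latch of the white meter sideways, the way its arrow points, so that the sprung cover of its sample chamber flies up, and leave the cover standing open. Leave the cover of the grey moisture meter shut and the amber glass bottle standing upright.

Things in the scene. Friction and masses are not known exactly. Their poses are not given: they have to be found in the camera images.
- roast_tab (a point): top centre of the orange thumb tab on the white roast meter, 107 mm above the counter; it moves with the latch. The tab is a block 30 mm along x, 14 along y, 22 high above the meter's flat deck. Axes: z up; y the way the latch slides to release, as the orange arrow on the deck points (the robot's left); x away from the robot, to the cover, whose edge is 46 mm off. Deck clear 65 mm to either side along y
- roast_latch (a joint): slide of the orange latch in m along y: 0 latched, 0.018 its stop; the cover is freed at 0.010. A return spring resists with 2 to 4 N and brings it back when let go. Round the tab's foot lies its plate, 40 mm along x, 30 along y, 6 high, and towards the cover a steel bolt reaching 12 mm over the deck. The meter is a fixed white box 200 mm deep, 160 wide, 85 high; it may stand left or right of the grey one
- roast_cover (a joint): opening angle of the white meter's chamber cover in rad: 0 shut (held by the latch), 1.75 fully open. White with an orange panel, 83 mm long along x, 108 wide, 8 thick, on top of the meter, hinged on its edge farthest from the robot. Once freed, its spring swings it up and away from the tab in about 1 s, to 100 mm above the deck, and holds it there
- moist_cover (a joint): opening angle of the grey moisture meter's cover in rad (same size and mechanism, blue panel and blue thumb tab): 0 shut; it must stay shut
- syrup: closed amber glass bottle with a grey cap, 56 mm in diameter and 150 mm tall, standing loose on the counter between the two meters; origin at the centre of its underside, z along its axis

How it is judged:
By the outcome, as a careful person would: the job done as asked, in the order asked, and still so for the second after the job is handed in, with the robot touching nothing.
It also fails if it takes over 32 s, if anything falls off the work surface, if the arm or the gripper's body presses on something with over 40 N, if the wrist force passes 120 N, or if a joint passes its speed limit or range.

## Working session

There is one attempt and no reset: what is moved stays moved. The work goes in short steps, each a Python script; the robot and the scene stay as the last script left them, time stands still between calls to the robot, and variables do not carry over. Pictures are saved under pics/ and viewed, and the job is handed in when it is done.

```bash
mkdir -p pics
python3 - <<'E'
from rig import ctrl
import cv2,numpy as np
for n in("scene","top"):
    p,d=ctrl.read_camera(n); cv2.imwrite(f"pics/{n}0.png",p[:,:,::-1]); np.savez(f"{n}0.npz",p=p,d=d)
    c=ctrl.get_calibration(n); print(n,c)
print(ctrl.get_t(),ctrl.get_eef_rot(),ctrl.get_opening())
E
```

```text
scene {'fx': 404.2857273743651, 'fy': 404.2857273743651, 'cx': 257.6132869694201, 'cy': 197.50848907480386, 'R': array([[-0.30444796,  0.95252589,  0.00242358],
       [ 0.78678436,  0.25290595, -0.56303547],
       [-0.5369188 , -0.16950817, -0.82642917]]), 't': array([ 170.23133934, -407.41839213, 1252.80431451])}
top {'fx': 369.4393366377823, 'fy': 369.4393366377823, 'cx': 255.53056434643784, 'cy': 194.05390622136764, 'R': array([[ 3.93588067e-03, -9.99992078e-01, -5.94457680e-04],
       [-9.93953779e-01, -3.84688298e-03, -1.09731885e-01],
       [ 1.09728729e-01,  1.02275506e-03, -9.93961045e-01]]), 't': array([-24.6394404 , 570.70517846, 731.14476453])}
0.1 [-7.66089131e-04  9.79291007e-01  2.02456118e-01 -2.37309518e-04] 85.12487845486409
```

View pics/scene0.png

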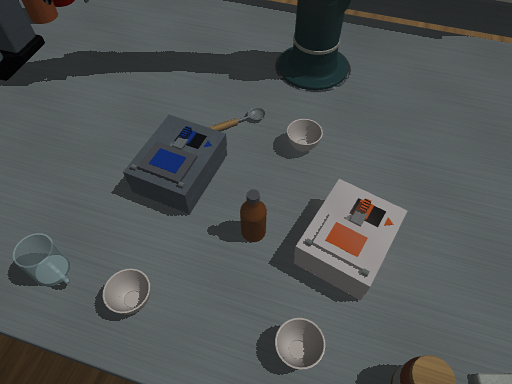

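View pics/top0.png

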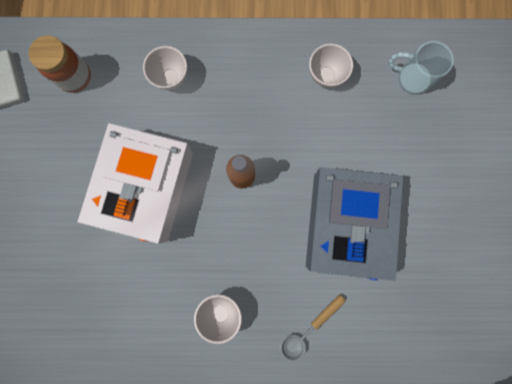

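The white meter is on the left, with its orange tab near (123,206) in the top view and the arrow pointing left at (97,200). The bottle is at (240,170) and the grey meter is on the right. Next I'll locate the tab and the latch axis.

```bash
cat > h.py <<'E'
import numpy as np,cv2
from rig import ctrl
def ray(n,uv,z):
    c=ctrl.get_calibration(n);uv=np.atleast_2d(uv).astype(float)
    d=np.c_[(uv[:,0]-c['cx'])/c['fx'],(uv[:,1]-c['cy'])/c['fy'],np.ones(len(uv))]@c['R']
    o=-c['R'].T@c['t']; return o+d*((z-o[2])/d[:,2])[:,None]
def cloud(n,d):
    c=ctrl.get_calibration(n);v,u=np.mgrid[:d.shape[0],:d.shape[1]]
    P=np.stack([(u-c['cx'])/c['fx']*d,(v-c['cy'])/c['fy']*d,d],-1)
    return (P-c['t'])@c['R']
E
python3 - <<'E'
from h import *
for n in("top","scene"):
    f=np.load(n+"0.npz");p,d=f['p'],f['d'];W=cloud(n,d)
    hsv=cv2.cvtColor(p,cv2.COLOR_RGB2HSV)
    org=((hsv[...,0]<14)&(hsv[...,1]>150)&(hsv[...,2]>110))
    k,l,s,c=cv2.connectedComponentsWithStats(org.astype(np.uint8))
    for i in range(1,k):
        if s[i,4]>8:
            Q=W[l==i]; print(n,s[i],c[i].round(1),np.median(Q,0).round(1),"zmax",np.percentile(Q[:,2],90).round(1))
            top=Q[Q[:,2]>101]
            if np.median(Q[:,2])<115 and len(top)>8 and W[l==i][:,1].min()>0: print("  top pts",len(top),cv2.minAreaRect(top[:,:2].astype(np.float32)))
            if 30<s[i,4] and np.ptp(Q[:,0])<120: print("   rect85/93",cv2.minAreaRect(ray(n,np.argwhere(l==i)[:,::-1],93)[:,:2].astype(np.float32)))
    m=(abs(W[...,2]-85)<6)&(W[...,1]>0)&(hsv[...,1]<60)&(hsv[...,2]>140)
    m=cv2.morphologyEx(m.astype(np.uint8),cv2.MORPH_OPEN,np.ones((3,3)))
    k,l,s,c=cv2.connectedComponentsWithStats(m);i=1+s[1:,4].argmax()
    Q=ray(n,np.argwhere(l==i)[:,::-1],85)[:,:2]
    print(n,"deck",s[i],cv2.minAreaRect(Q.astype(np.float32)))
    print(cv2.boxPoints(cv2.minAreaRect(Q.astype(np.float32))))
p=np.load("top0.npz")['p'][110:260,60:210]
q=np.load("scene0.npz")['p'][170:300,285:415]
cv2.imwrite("pics/z.png",np.hstack([cv2.resize(x,(400,400),interpolation=2) for x in(p,q)])[:,:,::-1])
E
```

```text
top [42 72  8  5 16] [45.8 73.8] [803.1 394.6  87.1] zmax 88.8
top [121 148  36  17  90] [140.1 153.8] [640.5 192.5  93.4] zmax 95.6
top [117 160   5   9  11] [118.5 163.5] [622.8 240.   93.3] zmax 95.1
top [116 170  35  10  40] [133.5 174.4] [600.7 210.3  93.6] zmax 94.9
   rect85/93 ((600.8479614257812, 211.65647888183594), (67.18230438232422, 6.000757694244385), 79.54474639892578)
top [ 93 197   7   8  22] [ 96.2 199.9] [553.2 281.6  85.4] zmax 86.3
top [113 199  21  20 238] [122.9 209. ] [533.6 224.8  94.3] zmax 107.9
   rect85/93 ((537.1670532226562, 227.32090759277344), (30.933624267578125, 36.81939697265625), 76.33516693115234)
top deck [  78  124  108  120 4859] ((586.7540283203125, 214.45263671875), (160.837890625, 199.79135131835938), 75.58885192871094)
[[469.98706 161.42596]
 [663.49194 111.70222]
 [703.521   267.4793 ]
 [510.0161  317.20306]]
scene [360 199  10   7  31] [364.7 202. ] [531.9 225.  105.9] zmax 107.2
  top pts 23 ((533.6934814453125, 227.5080108642578), (12.687002182006836, 11.09398078918457), 78.89022827148438)
   rect85/93 ((523.74609375, 226.116455078125)
[... 157 characters left out ...]
73046875, 223.9547119140625), (11.837194442749023, 9.46322250366211), 77.31983947753906)
   rect85/93 ((541.523193359375, 230.01548767089844), (22.620384216308594, 37.698970794677734), 75.65997314453125)
scene [384 218   9   8  37] [387.9 221.9] [553.4 280.7  85.1] zmax 87.0
   rect85/93 ((557.26025390625, 277.7967224121094), (15.365276336669922, 16.155588150024414), 26.91476058959961)
scene [326 222  41  35 767] [346.3 239. ] [624.1 205.9  93.8] zmax 95.4
scene deck [ 297  180  110  106 3354] ((587.956787109375, 214.5870361328125), (158.99476623535156, 198.77574157714844), 75.69380950927734)
[[472.00693  162.11406 ]
 [664.61847  112.995834]
 [703.9066   267.06    ]
 [511.2951   316.17822 ]]
```

View pics/z.png

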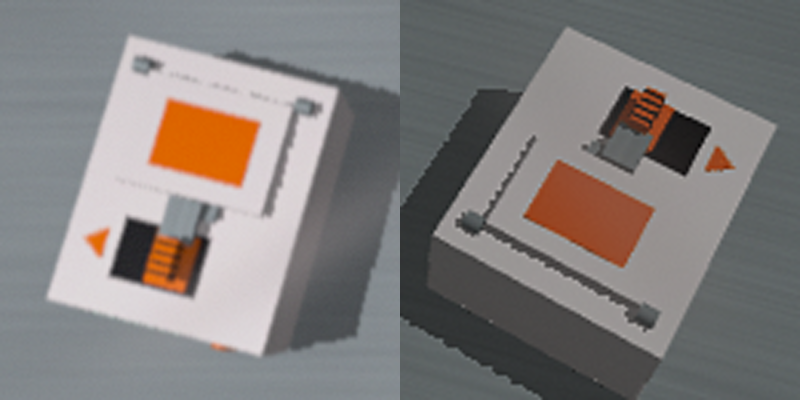

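Run:
```python
from h import *
f=np.load("scene0.npz");W=cloud("scene",f['d']);g=W[0:90,270:355].reshape(-1,3)
g=g[(f['d'][0:90,270:355].ravel()>0)&(g[:,2]>25)]
print("grinder",np.percentile(g,[1,50,99],axis=0).round(0))
a=(W[...,2]>200)&(f['d']>0); print("high pts scene",a.sum(),np.argwhere(a).min(0),np.argwhere(a).max(0),W[a].min(0),W[a].max(0))
ex=np.array([193.1,-49.4]);ex/=np.linalg.norm(ex);ey=np.array([-ex[1],ex[0]]);B=np.array([ex,ey])
print(np.degrees(np.arctan2(ex[1],ex[0])))
for n in("top","scene"):
    f=np.load(n+"0.npz");W=cloud(n,f['d'])
    m=(W[...,2]>101)&(W[...,2]<113)&(np.hypot(W[...,0]-540,W[...,1]-226)<35)
    q=W[m][:,:2]@B.T; print(n,m.sum(),q.min(0),q.max(0),"mid",(q.min(0)+q.max(0))/2@B)
    hsv=cv2.cvtColor(f['p'],cv2.COLOR_RGB2HSV)
    b=(W[...,2]>100)&(W[...,1]<190)&(W[...,1]>0)&(W[...,0]>520)&(W[...,0]<800)&(W[...,2]<160)
    if b.sum():print("bottle",np.median(W[b],0))
```

```text
grinder [[  6. -62.  27.]
 [ 57.  11. 142.]
 [ 76.  68. 246.]]
high pts scene 841 [ 0 43] [ 18 350] [  20.88432024 -643.45905481  200.02488762] [287.80048617  76.29894765 256.00945909]
-14.349979694382254
top 140 [449.6479455  345.97777382] [479.26988512 361.60729645] mid [537.65318028 227.64072497]
bottle [605.8016257   11.96831326 121.86743205]
scene 99 [449.44626971 346.11203783] [482.73901385 360.53326525] mid [539.1194764  226.78059216]
bottle [623.05309877  13.09934385 118.26663066]
```

```bash
cat >> h.py <<'E'
yaw=np.radians(-14.35);B=np.array([[np.cos(yaw),np.sin(yaw)],[-np.sin(yaw),np.cos(yaw)]])
q=[0,np.cos(yaw/2),np.sin(yaw/2),0]
def P(x,y,z): return [*(np.array([464.5+x,353.4+y])@B),z]   # meter axes from tab centre
E
python3 - <<'E'
from h import *
print(ctrl.inverse_kinematics(P(-3,-36,230),q),ctrl.inverse_kinematics(P(-3,20,97),q))
ctrl.grab(20)
ctrl.move_to(P(-3,-36,240),q); print(ctrl.get_t(),ctrl.get_opening(),ctrl.get_ee_pos())
ctrl.move_straight(P(-3,-36,125)); 
p,d=ctrl.read_camera("scene");t,_=ctrl.read_camera("top")
cv2.imwrite("pics/a.png",np.hstack([cv2.resize(p[150:310,270:430],(400,400)),cv2.resize(t[90:290,40:240],(400,400))])[:,:,::-1])
print(ctrl.get_t(),ctrl.get_ee_pos(),ctrl.get_contact_force())
E
```

```text
[ 0.13072234  0.41331133 -0.68737389  1.79325356  0.29969623  1.04160407
 -2.48993292] [-0.10535416  0.60593184 -0.50585572  1.8158991   0.38732162  0.81925324
 -2.62550557]
3.8 -0.13525225561346552 [526.15023062 192.29223833 239.89657131]
4.8167 [526.50194205 193.48727458 126.12355528] [ 0.02201899 -0.88206433  0.48120917]
```

View pics/a.png

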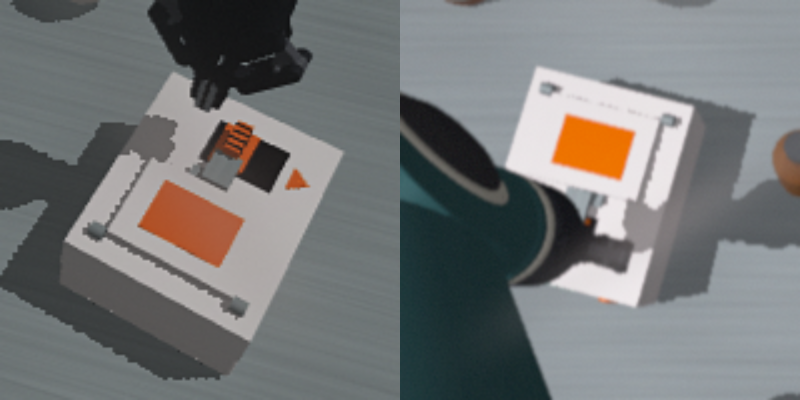

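The closed fingers are over the deck on the right of the tab (composite image, about (207,95) on the left), clear of the bolt. Next I'll lower them and push in steps while watching the force.

Run:
```python
from h import *
ctrl.move_straight(P(-3,-36,97)); f0=np.array(ctrl.get_contact_force());print(ctrl.get_t(),ctrl.get_ee_pos(),f0)
for y in (-26,-21,-17,-13,-9,-6):
    ctrl.move_straight(P(-3,y,97),vel=40)
    f=np.array(ctrl.get_contact_force())-f0; e=ctrl.get_ee_pos()
    print(y,round(ctrl.get_t(),2),(B@e[:2]-[464.5,353.4]).round(1),round(e[2],1),"f along",(B@f[:2]).round(1),f[2].round(1))
    if abs(B@f[:2])[1]>12: break
p,d=ctrl.read_camera("scene");print(ctrl.get_t())
cv2.imwrite("pics/b.png",cv2.resize(p[150:310,270:430],(500,500))[:,:,::-1])
```

```text
5.15 [525.42107166 193.02301045  96.88110164] [-0.36909256  1.3027991   0.10102516]
-26 5.55 [ -3.  -25.4] 97.4 f along [ 1.1 -0.7] -0.7
-21 5.83 [ -3.1 -20.7] 97.1 f along [ 1.2 -1.1] -0.3
-17 6.08 [ -2.9 -17.3] 96.9 f along [ 0.8 -2.4] 0.6
-13 6.33 [ -3. -13.] 96.9 f along [ 2.  -3.4] -0.4
-9 6.58 [-3.  -8.6] 97.0 f along [ 0.6 -3.2] 0.3
-6 6.83 [-3.  -5.7] 97.0 f along [ 1.  -3.4] 0.5
6.875
```

View pics/b.png

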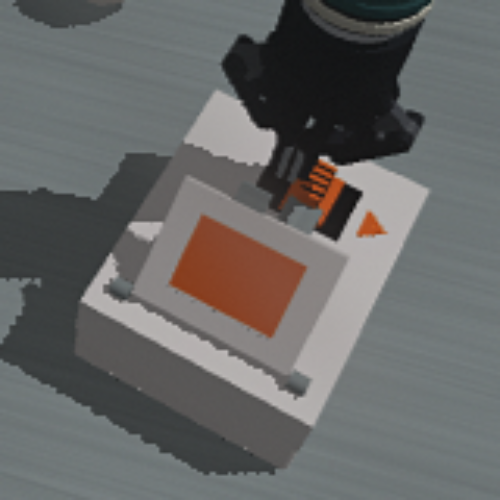

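The cover has been freed and is lifting, with its panel at about (240,275). I'll hold the latch until the cover is fully up, then back off.

Run:
```python
from h import *
ctrl.sleep(1.4); print(ctrl.get_contact_force())
ctrl.move_straight(P(-3,-36,97),vel=80)
ctrl.move_straight(P(-3,-36,240))
ctrl.move_straight(P(-60,-150,280)); 
ctrl.sleep(0.5)
p,d=ctrl.read_camera("scene");t,dt=ctrl.read_camera("top");print(ctrl.get_t(),ctrl.get_contact_force())
cv2.imwrite("pics/c.png",np.vstack([np.hstack([p[90:384,60:460],t[0:294,40:440]])])[:,:,::-1])
W=cloud("scene",d);hsv=cv2.cvtColor(p,cv2.COLOR_RGB2HSV)
m=(W[...,2]>100)&(W[...,1]>100)&(W[...,0]>560)&(W[...,2]<220)&(d>0)
print("cover pts",m.sum(),W[m].min(0),W[m].max(0))
```

```text
[-0.55937667 -1.70300628  1.07849401]
11.5417 [0.09370018 0.08038104 0.11713822]
cover pts 2097 [656.68045134 138.56647426 100.06405059] [856.53633844 418.14219098 185.44229504]
```

View pics/c.png

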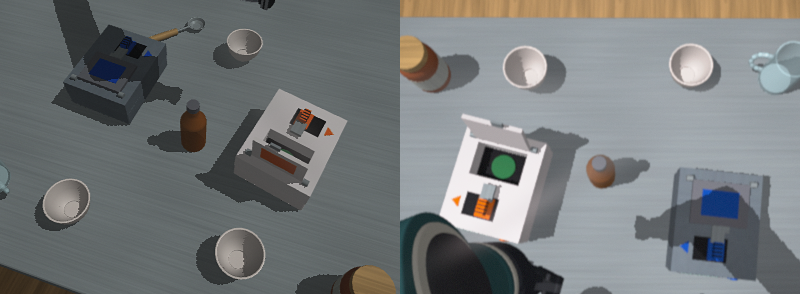

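The white meter's cover is standing fully open (top view: chamber visible at (500,167), cover upright at (500,130)). The bottle is upright at (193,127), the grey cover is shut and the robot is clear.

```bash
python3 -c "
from rig import ctrl
ctrl.job_done();print(ctrl.get_t())"
```

```text
the job is handed in; nothing more can be done
the job is handed in; nothing more can be done
```

The white roast meter's cover is open and the job is handed in, at about 11.5 s on the robot's clock. I slid the orange tab the way its arrow points with the closed fingers; the push met about 3 N. I held the latch 1.4 s while the cover rose, then backed the arm off.

The last pictures, taken just before hand-in, show the cover standing upright with its chamber visible. The grey meter's cover is shut and the amber bottle is upright. The contact force read about zero with the robot clear of everything. No check failed or disagreed. I judged the cover fully open from the pictures and did not measure its angle.

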